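Raise a soap bar in the cam lift and hold it up for banding

ROBOT

A 6-joint arm with a two-finger parallel gripper is mounted at the origin on the work surface. World frame = base frame: x ahead of the robot, y to its left, z up, the work surface at z = 0. Lengths are in m, angles in degrees, forces in N, time in s.
With the tool pointing down it reaches from about 0.325 to 0.9 m from the base axis. Payload 6.1 kg.
Tool frame: the origin (TCP) lies between the finger pads; the fingertips stand 25 mm ahead of it and the grasp point (between the pads) lies 6 mm ahead of it; z points along the fingers, y is the direction in which the jaws open and shut (so a half turn about z gives the same grasp; the last joint's range is limited). The gripper opens to 85 mm and grips with 20 to 120 N. Pads are 22 mm wide; open, the fingers measure 114 mm over their backs; the gripper's body (76 mm by 85 mm) begins 54 mm behind the grasp point. The pads swing forward as they close: fully open they stand 13 mm farther back than shut.
Start: joints at [58.952, 12.628, 87.462, -0, 79.91, -7.225], TCP at [0.252, 0.572, 0.256] pointing down, gripper open.
Joint ranges: [-170.65, 170.65], [-52.31, 119.04], [5.05, 147.46], [-71.25, 251.25], [11.57, 151.72], [-153.62, 153.62]. Speed limits (degrees/s): [147.25, 147.25, 172.46, 180, 180, 180].

INTERFACE

Orientations are given as a 3x3 rotation matrix whose columns are the frame's x, y, z axes.
In Python, from workcell import robot gives the robot as it stands. The module is installed in compiled form; this text tells all that it offers.
- The arm moves only by the tool send_rows, never from a script. Its argument "plan" is a list of rows, each an object of numbers: "dx", "dy", "dz": the shift along the world's x, y, z in mm; "yaw": the turn about the world's z in degrees; "grip": the opening, from 0 (shut) to 1 (fully open). A call has 1 to 5 rows; each row shifts and turns the commanded pose from where the row before left it; what a row does not reach is not made up. A row lasts 1/12 s, in which the tool goes at most 41.7 mm and 7.16 degrees, less where a joint would pass 70% of its speed; a pose out of reach is approached as far as the arm can. A call with a gripper value outside its range is refused whole. The fingers move at their own pace and stop on an object; "newtons" is the grip in N (left out, the last holds). Time passes only in rows, so rows that do not move let the fingers close. It gives the time, the measured TCP pose, the force and the opening at its end, in the units of the state.
- robot.state(): the state, without advancing time (a new reading comes with each control period).
- robot.read_camera(name): name is "side" or "top"; returns the picture (420x560x3 uint8, blue, green, red); there is no depth.
- robot.get_calibration(name): a dict with "K" (3x3 intrinsics, pixels), "rvec" (rotation vector, rad) and "tvec" (3), from world to camera coordinates, as OpenCV has them. Camera axes: x right, y down, z forward; pixel columns grow to the right and rows downward; lengths in m; the calibration is good to about 2 mm. A picture is of the moment at which its call begins. get_calibration takes no time and is no camera call.
- robot.close_job(): hands the job in, once; it reports no verdict.
The state is a dict: "clock": time; "joint_pos": joint angles; "dq": joint speeds; "effort": joint torques, N m; "position": TCP position; "tool_rot": TCP orientation; "wrist_force": force on the tool from outside, world axes, zero at the start; "wrist_torque": the same for the moment, N m; "width": opening from 0.0 (shut) to 1.0 (fully open).
Only numpy, scipy, OpenCV 4.12 (cv2) and the standard library are available. Lean on these libraries where they do the work, as an engineer would, in place of code of your own. Each camera call takes 0.05 s, during which the arm holds its last target.

TASK

Stand the loose soap bar on end in the oblong nest of the cam lift, pushed fully home, and let go of it. Then swing the lift's lever by its cross handle until it points straight up, where the cam lifts the bar highest, and keep holding it there so the paper band can be put on: the lever springs back if released and the bar sinks again if it is swung past the top, so the program finishes while still holding the lever, with nothing touching the bar. Leave the bottle, the jar and the tub where they stand.

Things in the scene. Friction and masses are not known exactly. Their poses are not given: they have to be found in the camera images.
- bar: Loose bar of cream soap standing on end: plain square-cut block 28 mm (x) by 50 mm (y) by 85 mm high, 0.1 to 0.16 kg, the same either way round. Origin at the centre of its underside, z up. Pinch it across the 28 mm. It starts in any of three spots shared with the bottle and the jar.
- fixture: Cam lift fixed to the bench: foot plate 160 (x) by 110 (y) by 12 mm, on it a white block 90 by 90 mm, its flat top 90 mm above the bench. Origin: centre of underside, z up. In the top's middle a square-edged nest 32 (x) by 54 (y) mm, 32 mm deep; its floor is the lift piston, 58 mm above the origin when down. A bar fully home stands 53 mm proud. Lever on the +y side, at rest pointing to -x.
- nest (a point): Centre of the nest's mouth, level with the deck, 90 mm above the bench; axes as the fixture's.
- lever_arm: Lever arm with cross handle: round black bar 16 mm thick, 80 long, parallel to fixture y. Origin on the handle's axis, 42 mm from its inner and 38 from its free outer end. It swings at 120 mm radius, 102 mm to the +y side of the fixture's origin, about an axle along fixture y at fixture x = 0, 30 mm above the bench: 61 mm high at rest, 150 upright. Flat steel arm 8 mm thick at the inner end.
- lever (a joint): Angle of the cam lever, rad. 0 at rest (to fixture -x, 15 degrees above level); grows as the handle goes up and over towards fixture +x; 1.309 is straight up, the highest lift; stop at 1.9. A spring pulls it back to 0 (about 2 N at the handle near rest, 3 N upright). The handle turns with the arm, so it turns between gripping fingers.
- lift (a joint): Rise of the lift piston that carries the bar, m: 0 down, 0.022 at the highest point (lever upright, 1.309 rad), less on either side (2 mm less at 0.35 rad before or past upright).
- bottle: Loose amber glass bottle with a black cap, 48 mm diameter, 120 mm high; a bystander. Origin at the centre of its underside.
- jar: Loose amber jar with a steel lid, 62 mm diameter, 65 mm high; a bystander. Origin at the centre of its underside.
- tub: Loose white tub, 72 mm diameter, 70 mm high; a bystander. Origin at the centre of its underside.
Things that resemble listed ones, but are neither listed nor needed, are in the scene too. Of the things that look like the bar, take the one that is farthest to the robot's right at the start.

How it is judged:
By the outcome, as a careful person would: the job done as asked, in the order asked, and still so for the second after the job is handed in, while the arm keeps its last pose, push and grip.
It also fails if it takes over 54 s, if anything falls off the work surface, if the arm or the gripper's body presses on something with over 40 N, if the wrist force passes 120 N, or if a joint passes its speed limit or range.

## Working session

There is one attempt and no reset: what is moved stays moved. The work goes in short steps, Python scripts to look and compute and a tool call to move; the robot and the scene stay as the last step left them, time stands still between calls to the robot, and variables do not carry over. Pictures are saved under pics/ and viewed, and the job is handed in when it is done.

Besides the shell and the picture viewer there is one more tool, called as a command line: name --argument value ..., lists and objects as JSON in quotes. send_rows: Moves the arm, as the interface text tells. Its arguments: {"type":"object","properties":{"plan":{"type":"array"},"newtons":{"type":"number"}},"required":["plan"]}

```bash
mkdir -p pics; python3 - <<'E'
from workcell import robot
import cv2,numpy as np
for n in("top","side"):
    im=robot.read_camera(n); cv2.imwrite(f"pics/{n}0.png",im)
    c=robot.get_calibration(n); R=cv2.Rodrigues(np.array(c["rvec"]))[0]; print(n,c["K"],-R.T@np.array(c["tvec"]).ravel(),R.round(3).tolist())
print(robot.state())
E
```

```text
top [[398.6605315    0.         282.17164731]
 [  0.         398.6605315  208.82623573]
 [  0.           0.           1.        ]] [0.32498066 0.01178873 0.96556663] [[-0.015, -0.999, -0.041], [-0.982, 0.022, -0.189], [0.19, 0.037, -0.981]]
side [[448.29698032   0.         275.69367117]
 [  0.         448.29698032 202.69657943]
 [  0.           0.           1.        ]] [-0.04471266 -0.51463145  1.01812304] [[0.708, -0.707, -0.006], [-0.551, -0.546, -0.631], [0.443, 0.45, -0.776]]
{'clock': 0.1, 'joint_pos': array([ 5.89508353e+01,  1.26726278e+01,  8.75187245e+01,  1.62916515e-03,
        7.99109226e+01, -7.22385832e+00]), 'dq': array([ 0.07328646, -0.06472374, -0.12846715,  0.0338239 ,  0.03924579,
        0.03995734]), 'effort': array([ 5.96992377e-04, -4.98236310e+01, -3.90550268e+01, -2.00577374e-04,
        5.64728325e-03,  4.39646612e-05]), 'position': array([0.25219243, 0.57131332, 0.25529249]), 'tool_rot': array([[-9.14779199e-01,  4.03953121e-01, -9.44655759e-04],
       [ 4.03954147e-01,  9.14777980e-01, -1.51484280e-03],
       [ 2.52224808e-04, -1.76734430e-03, -9.99998406e-01]]), 'wrist_force': array([0.00984653, 0.11574165, 0.51432473]), 'wrist_torque': array([-0.05881878,  0.04412048,  0.00216341]), 'width': 1.0014552889924415}
```

View pics/top0.png

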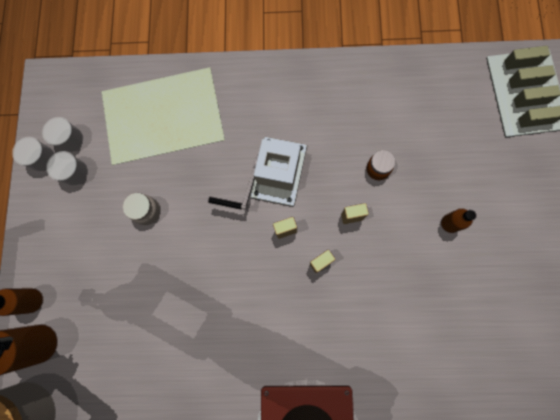

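View pics/side0.png

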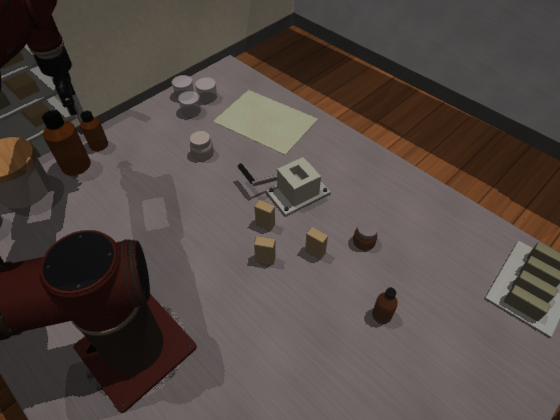

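```bash
cat > h.py <<'E'
import cv2,numpy as np
from workcell import robot
def cal(n):
    c=robot.get_calibration(n); return np.array(c["K"]),np.array(c["rvec"],float).ravel(),np.array(c["tvec"],float).ravel()
def ray(n,uv,z):
    K,r,t=cal(n);R=cv2.Rodrigues(r)[0];C=-R.T@t
    d=R.T@np.linalg.inv(K)@np.array([uv[0],uv[1],1.]);return C+d*(z-C[2])/d[2]
def proj(n,P):
    K,r,t=cal(n);return cv2.projectPoints(np.array(P,float).reshape(-1,3),r,t,K,None)[0].reshape(-1,2)
def crop(n,im,x0,y0,w,h,s,out):
    cv2.imwrite("pics/"+out,cv2.resize(im[y0:y0+h,x0:x0+w],None,fx=s,fy=s,interpolation=cv2.INTER_CUBIC))
E
python3 - <<'E'
from h import *
t=cv2.imread("pics/top0.png");s=cv2.imread("pics/side0.png")
crop("t",t,200,125,200,150,4,"c1.png")
a=cv2.resize(s[190:280,235:345],None,fx=4,fy=4,interpolation=cv2.INTER_CUBIC); b=cv2.resize(s[235:325,485:560],None,fx=4,fy=4,interpolation=cv2.INTER_CUBIC)
cv2.imwrite("pics/c2.png",np.hstack([a,b]))
for p in[(285,226),(322,260),(355,211),(528,57),(533,77),(541,97),(541,117)]:print(p,ray("top",p,.085).round(3))
E
```

```text
(285, 226) [0.456 0.039 0.085]
(322, 260) [ 0.379 -0.04   0.085]
(355, 211) [ 0.487 -0.118  0.085]
(528, 57) [ 0.848 -0.542  0.085]
(533, 77) [ 0.796 -0.547  0.085]
(541, 97) [ 0.745 -0.558  0.085]
(541, 117) [ 0.696 -0.552  0.085]
```

View pics/c1.png

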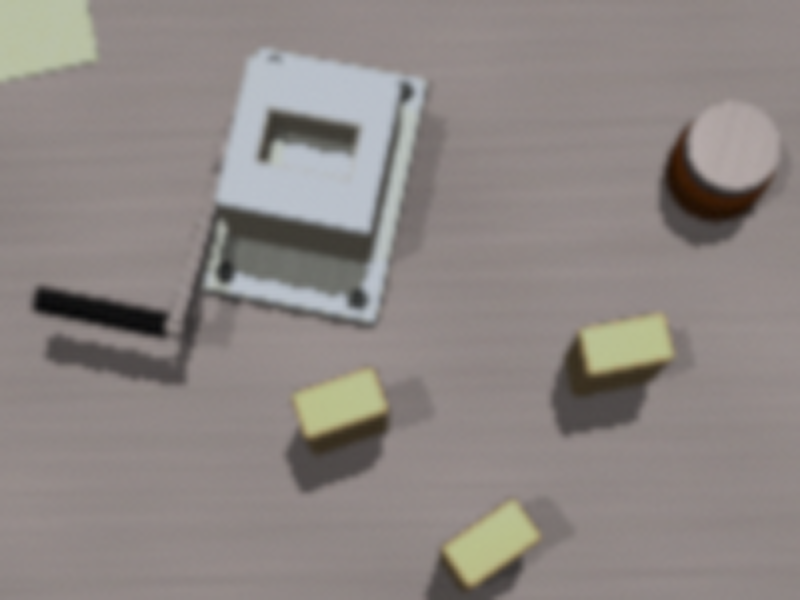

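View pics/c2.png

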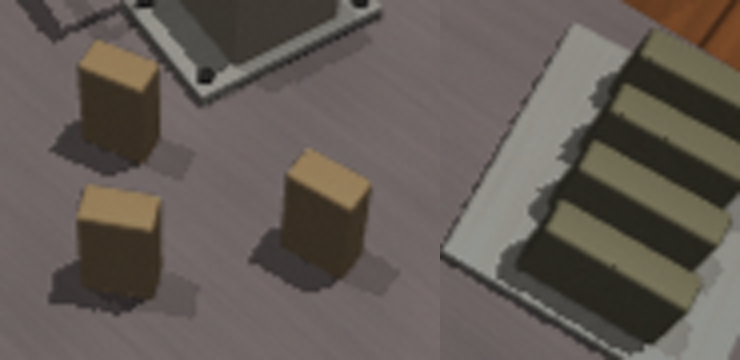

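The possible bars in the top view are (285,226), (322,260) and (355,211). The rack pieces at (528–541, 57–117) are olive and much longer, so they are a different thing. I choose the rightmost cream bar, at (355,211), y≈-0.118. Now I'll measure it precisely, along with the fixture.

```bash
cat > m.py <<'E'
from h import *
def P(cx,cy): return ((cx+.5)/4-.5+200,(cy+.5)/4-.5+125)
t=cv2.imread("pics/top0.png")
# bar top by colour
hsv=cv2.cvtColor(t,cv2.COLOR_BGR2HSV)
sub=hsv[195:235,335:375]; m=((sub[...,1]>60)&(sub[...,2]>150)).astype(np.uint8)
ys,xs=np.nonzero(m); pts=np.array([ray("top",(x+335,y+195),.085)[:2] for x,y in zip(xs,ys)])
r=cv2.minAreaRect((pts*1000).astype(np.float32)); print("bar top",len(xs),pts.mean(0),r)
def rect(name,c,z):
    W=np.array([ray("top",P(*p),z)[:2] for p in c]); n=len(W)
    print(name,W.round(4).tolist(),"ctr",W.mean(0).round(4),[round(float(np.linalg.norm(W[i]-W[(i+1)%n])),4) for i in range(n)],[round(float(np.degrees(np.arctan2(*(W[(i+1)%n]-W[i])[::-1]))),1) for i in range(n)])
rect("bar",[(580,328),(665,314),(674,355),(590,376)],.085)
rect("block",[(252,50),(401,75),(373,234),(217,206)],.09)
rect("nest",[(270,107),(360,124),(349,182),(258,162)],.09)
rect("handle",[(37,300),(166,324)],.061)
rect("foot",[(427,78),(377,325),(205,291)],.012)
E
python3 m.py
```

```text
bar top 192 [ 0.48707445 -0.12362399] ((488.4473876953125, -120.71867370605469), (25.239564895629883, 47.32718276977539), 10.216842651367188)
bar [[0.4972, -0.095], [0.5041, -0.1426], [0.4807, -0.1463], [0.4699, -0.0993]] ctr [ 0.488  -0.1208] [0.0481, 0.0237, 0.0482, 0.0277] [-81.8, -171.0, 103.0, 9.0]
block [[0.6651, 0.0877], [0.6473, 0.0017], [0.5531, 0.0197], [0.5719, 0.1083]] ctr [0.6093 0.0543] [0.0879, 0.0959, 0.0906, 0.0955] [-101.7, 169.1, 78.1, -12.4]
nest [[0.6301, 0.0775], [0.6184, 0.0258], [0.584, 0.0328], [0.5973, 0.0847]] ctr [0.6075 0.0552] [0.053, 0.0351, 0.0536, 0.0336] [-102.8, 168.6, 75.6, -12.3]
handle [[0.5259, 0.2173], [0.5098, 0.1414]] ctr [0.5178 0.1793] [0.0776, 0.0776] [-102.0, 78.0]
foot [[0.6735, -0.0155], [0.5162, 0.0191], [0.54, 0.1244]] ctr [0.5765 0.0427] [0.1611, 0.1079, 0.1934] [167.6, 77.3, -46.3]
```

```bash
cat > ov.py <<'E'
from h import *
def box(x,y,yaw,w,l,z0,z1):
    c,s=np.cos(np.radians(yaw)),np.sin(np.radians(yaw))
    b=[(x+c*a-s*d,y+s*a+c*d) for a,d in((w/2,l/2),(w/2,-l/2),(-w/2,-l/2),(-w/2,l/2))]
    return [(*p,z0) for p in b]+[(*p,z1) for p in b]
def draw(im,n,B,off,s,col=(0,0,255),faces=(0,4)):
    q=(proj(n,B)-off+.5)*s-.5
    for f in faces: cv2.polylines(im,[np.round(q[f:f+4]*8).astype(int)],True,col,1,cv2.LINE_AA,3)
def view(n,f,x0,y0,w,h,s,boxes,out):
    im=cv2.imread(f); c=cv2.resize(im[y0:y0+h,x0:x0+w],None,fx=s,fy=s,interpolation=cv2.INTER_CUBIC)
    for B,fc in boxes: draw(c,n,B,np.array([x0,y0]),s,faces=fc)
    return c
E
cat > o1.py <<'E'
from ov import *
import sys
bar=box(.488,-.1208,9.5,.028,.05,0,.085)
F=(.608,.055,-12.)
bl=box(*F,.09,.09,.012,.09); ne=box(*F,.032,.054,.058,.09); ft=box(*F,.16,.11,0,.012)
L=[(bar,(4,)),(bl,(4,)),(ne,(4,)),(ft,(4,))]
a=view("top","pics/top0.png",235,130,150,100,5,L,"")
cv2.imwrite("pics/o1t.png",a)
L=[(bar,(0,4))]+L[1:]
cv2.imwrite("pics/o1s.png",view("side","pics/side0.png",250,150,100,110,5,L,""))
E
python3 o1.py
```

```text
(no output)
```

View pics/o1t.png

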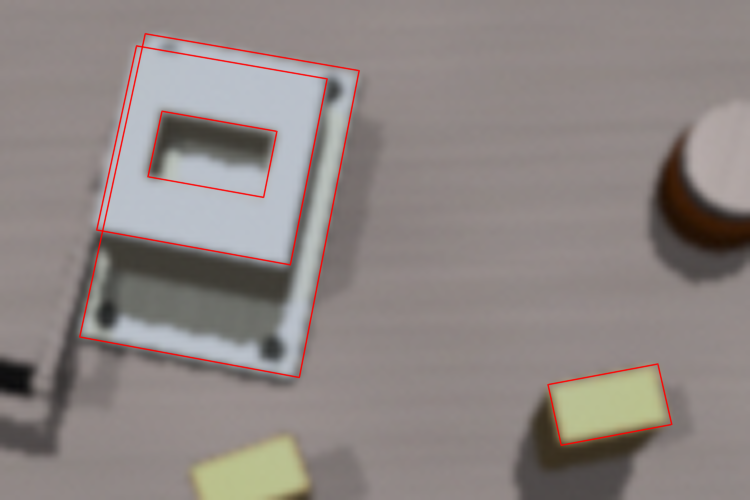

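View pics/o1s.png

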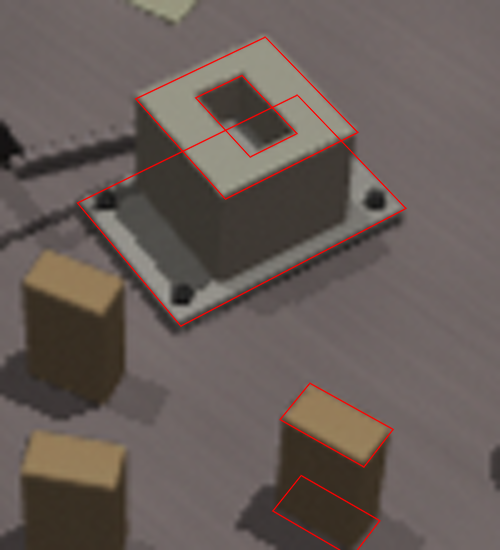

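The wireframes for bar (0.488,-0.121, yaw 9.5°) and fixture (0.608,0.055, yaw -12°) match both views, and the handle position agrees too. Moving above the bar.

send_rows --plan '[{"dx":12,"dy":-35,"yaw":-3,"grip":0.65},{"dx":12,"dy":-35,"yaw":-3},{"dx":12,"dy":-35,"yaw":-3},{"dx":12,"dy":-35,"yaw":-3},{"dx":12,"dy":-35,"yaw":-3}]'

```text
invalid input
```

send_rows --plan '[{"dx":12,"dy":-35,"yaw":-3},{"dx":12,"dy":-35,"yaw":-3},{"dx":12,"dy":-35,"yaw":-3},{"dx":12,"dy":-35,"yaw":-3},{"dx":12,"dy":-35,"yaw":-3}]'

```text
invalid input
```

send_rows --plan '[{"dx":12,"dy":-35,"yaw":-3},{"dx":12,"dy":-35,"yaw":-3},{"dx":12,"dy":-35,"yaw":-3},{"dx":12,"dy":-35,"yaw":-3},{"dx":12,"dy":-35,"yaw":-3}]'

```text
invalid input
```

send_rows --plan '[{"dx":12,"dy":-35,"yaw":-3},{"dx":12,"dy":-35,"yaw":-3},{"dx":12,"dy":-35,"yaw":-3},{"dx":12,"dy":-35,"yaw":-3},{"dx":0,"dy":0,"yaw":0}]'

```text
invalid input
```

send_rows --plan '[{"dx":12,"dy":-35,"dz":0,"yaw":-3,"grip":0.65},{"dx":12,"dy":-35,"dz":0,"yaw":-3,"grip":0.65},{"dx":12,"dy":-35,"dz":0,"yaw":-3,"grip":0.65},{"dx":12,"dy":-35,"dz":0,"yaw":-3,"grip":0.65},{"dx":12,"dy":-35,"dz":0,"yaw":-3,"grip":0.65}]'

```text
clock: 0.52
position: [0.3123, 0.395, 0.2557]
tool_rot: [[-0.778, 0.628, -0.001], [0.628, 0.778, -0.001], [0.0, -0.001, -1.0]]
wrist_force: [1.1, -0.0, 0.2]
width: 0.648
```

send_rows --plan '[{"dx":12,"dy":-35,"dz":0,"yaw":-3,"grip":0.65},{"dx":12,"dy":-35,"dz":0,"yaw":-3,"grip":0.65},{"dx":12,"dy":-35,"dz":0,"yaw":-3,"grip":0.65},{"dx":12,"dy":-35,"dz":0,"yaw":-3,"grip":0.65},{"dx":12,"dy":-35,"dz":0,"yaw":-3,"grip":0.65}]'

```text
clock: 0.93
position: [0.3723, 0.22, 0.256]
tool_rot: [[-0.589, 0.808, -0.0], [0.808, 0.589, -0.0], [-0.0, -0.0, -1.0]]
wrist_force: [1.9, -0.3, -0.9]
width: 0.647
```

send_rows --plan '[{"dx":12,"dy":-35,"dz":0,"yaw":-3,"grip":0.65},{"dx":12,"dy":-35,"dz":0,"yaw":-3,"grip":0.65},{"dx":12,"dy":-35,"dz":0,"yaw":-3,"grip":0.65},{"dx":12,"dy":-35,"dz":0,"yaw":-3,"grip":0.65},{"dx":12,"dy":-35,"dz":0,"yaw":-3,"grip":0.65}]'

```text
clock: 1.35
position: [0.4324, 0.0449, 0.2562]
tool_rot: [[-0.359, 0.933, 0.0], [0.933, 0.359, 0.0], [0.0, 0.0, -1.0]]
wrist_force: [0.8, 0.7, -0.3]
width: 0.646
```

send_rows --plan '[{"dx":12,"dy":-35,"dz":0,"yaw":-3,"grip":0.65},{"dx":12,"dy":-35,"dz":0,"yaw":-3,"grip":0.65},{"dx":12,"dy":-35,"dz":0,"yaw":-3,"grip":0.65},{"dx":12,"dy":-35,"dz":0,"yaw":-3,"grip":0.65},{"dx":0,"dy":0,"dz":0,"yaw":0,"grip":0.65}]'

```text
clock: 1.77
position: [0.4815, -0.0987, 0.256]
tool_rot: [[-0.152, 0.988, 0.0], [0.988, 0.152, -0.003], [-0.003, -0.0, -1.0]]
wrist_force: [-1.0, 0.5, 0.3]
width: 0.649
```

send_rows --plan '[{"dx":7,"dy":-24,"dz":-20,"yaw":0,"grip":0.65},{"dx":0,"dy":0,"dz":-20,"yaw":0,"grip":0.65},{"dx":0,"dy":0,"dz":0,"yaw":0,"grip":0.65},{"dx":0,"dy":0,"dz":0,"yaw":0,"grip":0.65}]'

```text
clock: 2.1
position: [0.4862, -0.1166, 0.2149]
tool_rot: [[-0.159, 0.987, -0.004], [0.987, 0.159, 0.002], [0.002, -0.003, -1.0]]
wrist_force: [0.4, -0.1, 0.4]
width: 0.647
```

```bash
python3 - <<'E'
from h import *
s=robot.state();print(s["position"],np.degrees(np.arctan2(s["tool_rot"][1,1],s["tool_rot"][0,1])),s["wrist_force"])
im=robot.read_camera("side");crop("",im,200,80,200,180,3,"s1.png")
E
```

```text
[ 0.48620099 -0.11655591  0.21491662] 9.168032178726788 [ 0.3721076  -0.11555652  0.41630356]
```

View pics/s1.png

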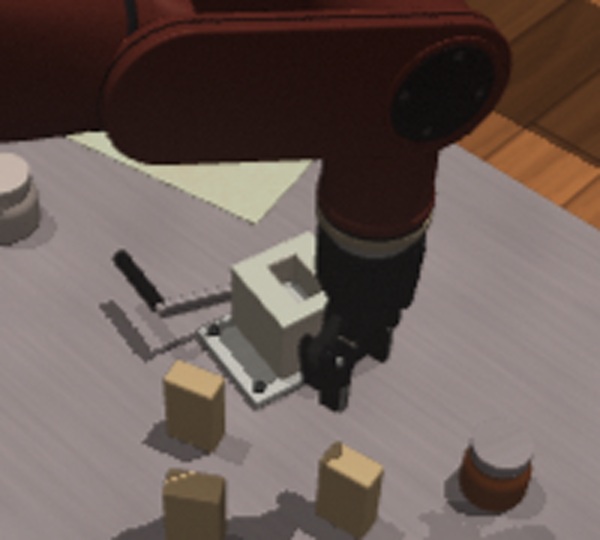

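The gripper hangs over the bar at crop (350,480), i.e. px (317,240), with clear space around it. Going down.

send_rows --plan '[{"dx":2,"dy":-4,"dz":-40,"yaw":0,"grip":0.65},{"dx":0,"dy":0,"dz":-40,"yaw":0,"grip":0.65},{"dx":0,"dy":0,"dz":-35,"yaw":0,"grip":0.65},{"dx":0,"dy":0,"dz":-30,"yaw":0,"grip":0.65},{"dx":0,"dy":0,"dz":0,"yaw":0,"grip":0.65}]'

```text
clock: 2.57
position: [0.4857, -0.1189, 0.0666]
tool_rot: [[-0.161, 0.987, -0.009], [0.987, 0.161, 0.004], [0.005, -0.008, -1.0]]
wrist_force: [-1.3, 0.8, -0.8]
width: 0.651
```

send_rows --newtons 30 --plan '[{"dx":0,"dy":0,"dz":0,"yaw":0,"grip":0.5},{"dx":0,"dy":0,"dz":0,"yaw":0,"grip":0.4},{"dx":0,"dy":0,"dz":0,"yaw":0,"grip":0.35},{"dx":0,"dy":0,"dz":0,"yaw":0,"grip":0.3},{"dx":0,"dy":0,"dz":0,"yaw":0,"grip":0.25}]'

```text
clock: 2.98
position: [0.4919, -0.122, 0.0745]
tool_rot: [[-0.16, 0.987, 0.005], [0.987, 0.16, -0.002], [-0.003, 0.005, -1.0]]
wrist_force: [-0.5, 0.6, 8.2]
width: 0.321
```

send_rows --newtons 40 --plan '[{"dx":0,"dy":0,"dz":0,"yaw":0,"grip":0.2},{"dx":0,"dy":0,"dz":0,"yaw":0,"grip":0.2},{"dx":0,"dy":0,"dz":0,"yaw":0,"grip":0.2}]'

```text
clock: 3.23
position: [0.4919, -0.1221, 0.0745]
tool_rot: [[-0.159, 0.987, 0.005], [0.987, 0.159, -0.002], [-0.003, 0.005, -1.0]]
wrist_force: [-0.2, 1.7, 8.4]
width: 0.322
```

send_rows --plan '[{"dx":0,"dy":0,"dz":10,"yaw":0,"grip":0.2},{"dx":0,"dy":0,"dz":25,"yaw":0,"grip":0.2},{"dx":0,"dy":0,"dz":35,"yaw":0,"grip":0.2},{"dx":0,"dy":0,"dz":0,"yaw":0,"grip":0.2},{"dx":0,"dy":0,"dz":0,"yaw":0,"grip":0.2}]'

```text
clock: 3.65
position: [0.4916, -0.1222, 0.1451]
tool_rot: [[-0.159, 0.987, 0.006], [0.987, 0.16, -0.003], [-0.004, 0.006, -1.0]]
wrist_force: [0.3, -0.1, -1.7]
width: 0.324
```

```bash
python3 - <<'E'
from h import *
s=robot.state();print(s["position"],np.degrees(np.arctan2(s["tool_rot"][1,1],s["tool_rot"][0,1])),s["wrist_force"])
print(s["tool_rot"].round(4))
im=robot.read_camera("side");cv2.imwrite("pics/side2.png",im);crop("",im,260,130,130,130,4,"s2.png")
E
```

```text
[ 0.4916259  -0.12217977  0.14505163] 9.178055924935707 [ 0.32971024 -0.14351667 -1.6916837 ]
[[-0.1595  0.9872  0.0065]
 [ 0.9872  0.1595 -0.0028]
 [-0.0038  0.0059 -1.    ]]
```

View pics/s2.png

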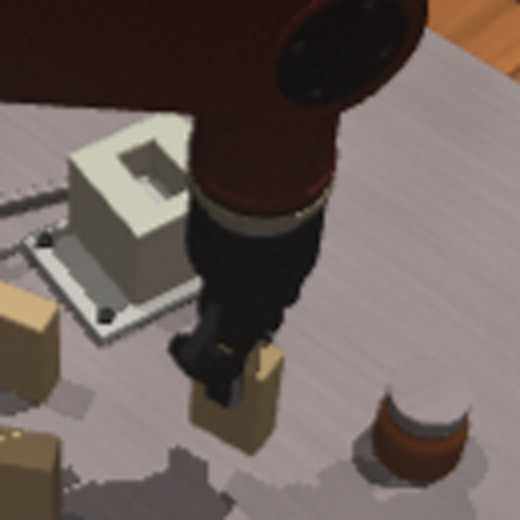

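The bar is held clear of the bench (weight reading -1.7 N). Carrying it above the nest.

send_rows --plan '[{"dx":0,"dy":0,"dz":25,"yaw":0,"grip":0.2},{"dx":8,"dy":12,"dz":20,"yaw":-2,"grip":0.2},{"dx":15,"dy":23,"dz":0,"yaw":-3,"grip":0.2},{"dx":15,"dy":23,"dz":0,"yaw":-3,"grip":0.2},{"dx":15,"dy":23,"dz":0,"yaw":-3,"grip":0.2}]'

```text
clock: 4.12
position: [0.5422, -0.0394, 0.1855]
tool_rot: [[0.036, 0.999, -0.002], [0.999, -0.036, 0.0], [0.0, -0.002, -1.0]]
wrist_force: [0.7, 0.1, -1.2]
width: 0.322
```

send_rows --plan '[{"dx":15,"dy":23,"dz":0,"yaw":-3,"grip":0.2},{"dx":15,"dy":23,"dz":0,"yaw":-3,"grip":0.2},{"dx":15,"dy":23,"dz":0,"yaw":-3,"grip":0.2},{"dx":10,"dy":15,"dz":0,"yaw":-3,"grip":0.2},{"dx":0,"dy":0,"dz":0,"yaw":0,"grip":0.2}]'

```text
clock: 4.53
position: [0.5977, 0.0468, 0.1846]
tool_rot: [[0.239, 0.971, -0.002], [0.971, -0.239, 0.001], [0.001, -0.002, -1.0]]
wrist_force: [0.2, 0.1, -1.1]
width: 0.325
```

send_rows --plan '[{"dx":0,"dy":0,"dz":0,"yaw":0,"grip":0.2},{"dx":0,"dy":0,"dz":0,"yaw":0,"grip":0.2}]'

```text
clock: 4.7
position: [0.5963, 0.0434, 0.1849]
tool_rot: [[0.238, 0.971, -0.003], [0.971, -0.238, -0.0], [-0.001, -0.003, -1.0]]
wrist_force: [0.8, -0.6, -1.6]
width: 0.324
```

```bash
python3 - <<'E'
from h import *
s=robot.state();print(s["position"],np.degrees(np.arctan2(s["tool_rot"][1,1],s["tool_rot"][0,1])),s["wrist_force"])
print(s["tool_rot"].round(4))
im=robot.read_camera("side");cv2.imwrite("pics/side3.png",im);crop("",im,230,110,130,110,6,"s3.png")
im=robot.read_camera("top");cv2.imwrite("pics/top3.png",im);crop("",im,200,100,160,120,5,"t3.png")
E
```

```text
[0.5963336  0.04339964 0.18494143] -13.761997281147881 [ 0.78176434 -0.62282171 -1.62401121]
[[ 2.379e-01  9.713e-01 -2.800e-03]
 [ 9.713e-01 -2.379e-01 -3.000e-04]
 [-9.000e-04 -2.600e-03 -1.000e+00]]
```

View pics/s3.png

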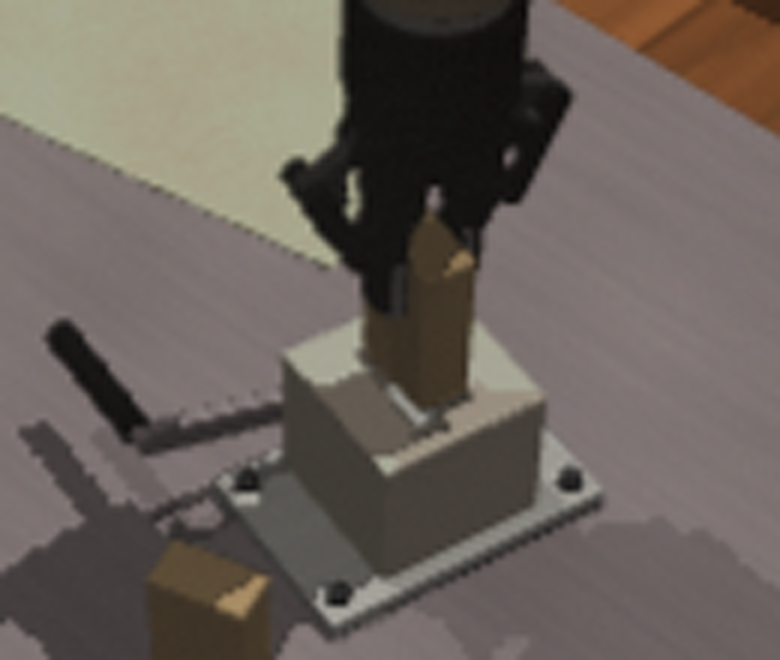

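View pics/t3.png

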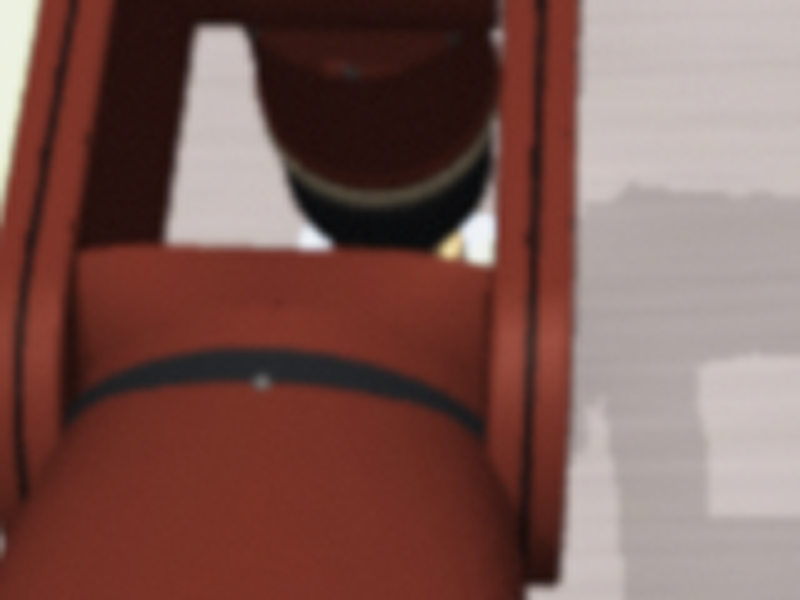

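```bash
cat > o3.py <<'E'
from ov import *
import sys
f,tx,ty,yaw,bz,d,out=sys.argv[1],*map(float,sys.argv[2:7]),sys.argv[7]
v=np.array([-np.sin(np.radians(yaw)),np.cos(np.radians(yaw))])*d/1000
bar=box(tx+v[0],ty+v[1],yaw,.028,.05,bz,bz+.085)
F=(.608,.055,-12.)
L=[(bar,(0,4)),(box(*F,.09,.09,.012,.09),(4,)),(box(*F,.032,.054,.058,.09),(4,))]
cv2.imwrite(out,view("side",f,255,125,75,75,8,L,""))
E
python3 o3.py pics/side3.png .5963 .0434 -13.76 .1104 1.8 pics/o3.png
```

```text
(no output)
```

View pics/o3.png

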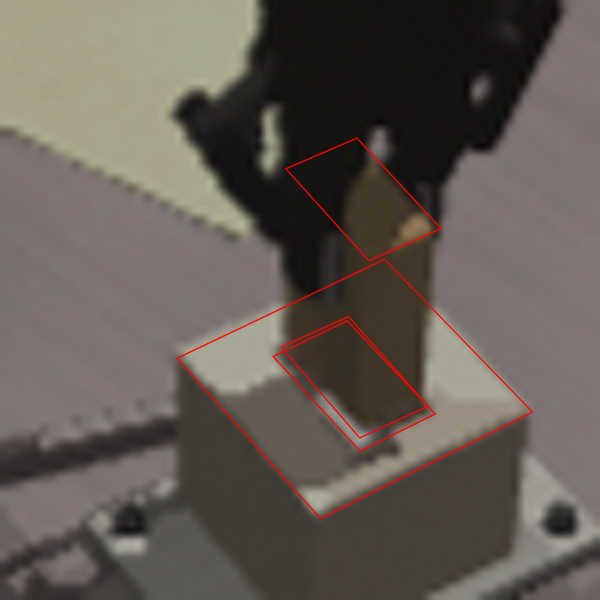

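```bash
python3 - <<'E'
from h import *
im=cv2.imread("pics/side3.png")
c=cv2.resize(im[150:185,285:315],None,fx=16,fy=16,interpolation=cv2.INTER_CUBIC)
c=np.clip(c.astype(float)*1.6,0,255).astype(np.uint8)
for i in range(0,480,80): cv2.putText(c,str(285+i//16),(i,10),0,.35,(0,255,255)); cv2.line(c,(i,12),(i,18),(0,255,255),1)
for i in range(0,560,80): cv2.putText(c,str(150+i//16),(0,i+10),0,.35,(0,255,0))
cv2.imwrite("pics/z3.png",c)
E
```

```text
(no output)
```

View pics/z3.png

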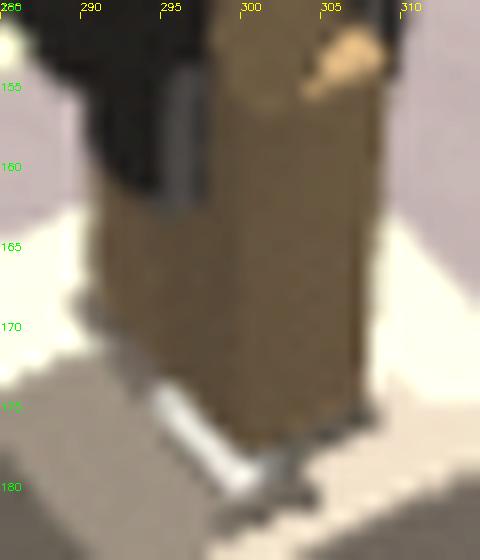

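```bash
python3 - <<'E'
from ov import *
from scipy.optimize import least_squares
obs={1:(307.0,175.5),2:(300.2,177.3),3:(290.5,166.4),5:(308.5,153.3),6:(301.1,156.4)}
yaw=-13.76
def res(p):
    q=proj("side",box(p[0],p[1],yaw,.028,.05,p[2],p[2]+.085)); return np.concatenate([q[i]-obs[i] for i in obs])
p0=[.5963,.0434,.1104];print(res(p0).round(2))
r=least_squares(res,p0,x_scale=.01);print(r.x,r.fun.round(2), np.sqrt(np.diag(np.linalg.inv(r.jac.T@r.jac)))*.5)
g=lambda p:np.r_[res(np.r_[p,.1104])];r=least_squares(g,p0[:2],x_scale=.01);print(r.x,r.fun.round(2))
E
```

```text
[ 1.37  0.19 -0.38  2.35 -0.51  1.87  1.53  0.2  -0.1   1.11]
[0.64223162 0.08441046 0.05086497] [ 0.58 -1.52 -0.62  0.38 -0.12  0.66  0.58 -0.09 -0.43  0.55] [0.01317529 0.01131172 0.01798561]
[0.59869485 0.04705131] [ 0.98 -0.96 -0.76  1.19 -0.86  0.76  1.11 -0.96 -0.5  -0.06]
```

send_rows --plan '[{"dx":10,"dy":9,"dz":0,"yaw":1.8,"grip":0.2},{"dx":0,"dy":0,"dz":-8,"yaw":0,"grip":0.2},{"dx":0,"dy":0,"dz":-7,"yaw":0,"grip":0.2},{"dx":0,"dy":0,"dz":0,"yaw":0,"grip":0.2},{"dx":0,"dy":0,"dz":0,"yaw":0,"grip":0.2}]'

```text
clock: 5.22
position: [0.6062, 0.0521, 0.1699]
tool_rot: [[0.209, 0.978, -0.003], [0.978, -0.209, -0.0], [-0.001, -0.003, -1.0]]
wrist_force: [-0.2, -0.2, -0.1]
width: 0.324
```

```bash
cat > look.py <<'E'
from h import *
import sys
k=sys.argv[1]
s=robot.state();print(s["clock"],s["position"].round(4),np.degrees(np.arctan2(s["tool_rot"][1,1],s["tool_rot"][0,1])).round(2),s["wrist_force"].round(1),s["wrist_torque"].round(2))
im=robot.read_camera("side");cv2.imwrite(f"pics/side{k}.png",im)
c=cv2.resize(im[145:195,275:325],None,fx=12,fy=12,interpolation=cv2.INTER_CUBIC)
c=np.clip(c.astype(float)*1.6,0,255).astype(np.uint8)
for i in range(0,600,60): cv2.putText(c,str(275+i//12),(i,10),0,.35,(0,0,255)); cv2.putText(c,str(145+i//12),(0,i+10),0,.35,(0,0,255))
cv2.imwrite(f"pics/z{k}.png",c)
E
python3 look.py 4
```

```text
5.2167 [0.6062 0.0521 0.1699] -12.08 [-0.2 -0.2 -0.1] [ 0.06  0.   -0.01]
```

View pics/z4.png

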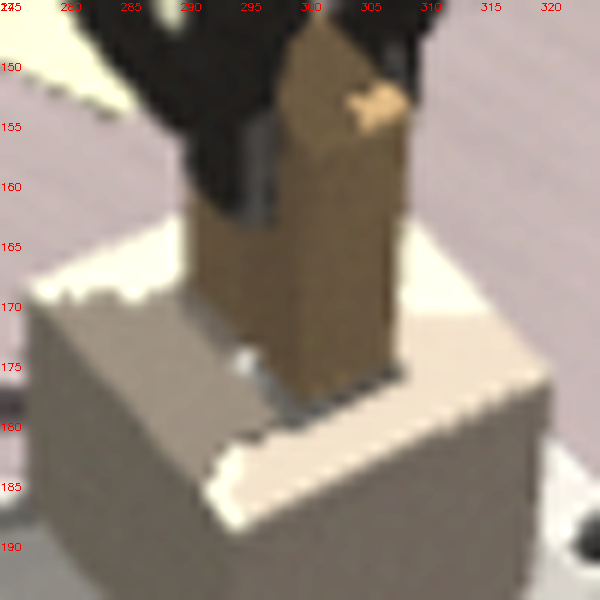

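```bash
cat > o4.py <<'E'
from ov import *
import sys
k=sys.argv[1];p=list(map(float,sys.argv[2:6]))
F=(.608,.055,-12.)
im=cv2.imread(f"pics/side{k}.png");s=12
c=cv2.resize(im[145:195,275:325],None,fx=s,fy=s,interpolation=cv2.INTER_CUBIC);c=np.clip(c.astype(float)*1.6,0,255).astype(np.uint8)
o=np.array([275,145])
draw(c,"side",box(*p[:3],.028,.05,p[3],p[3]+.085),o,s,(0,0,255))
draw(c,"side",box(*F,.032,.054,.058,.09),o,s,(0,200,0),(4,))
draw(c,"side",box(*F,.09,.09,.012,.09),o,s,(0,200,0),(4,))
cv2.imwrite(f"pics/o{k}.png",c)
E
python3 o4.py 4 .608 .055 -12.1 .0954
```

```text
(no output)
```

View pics/o4.png

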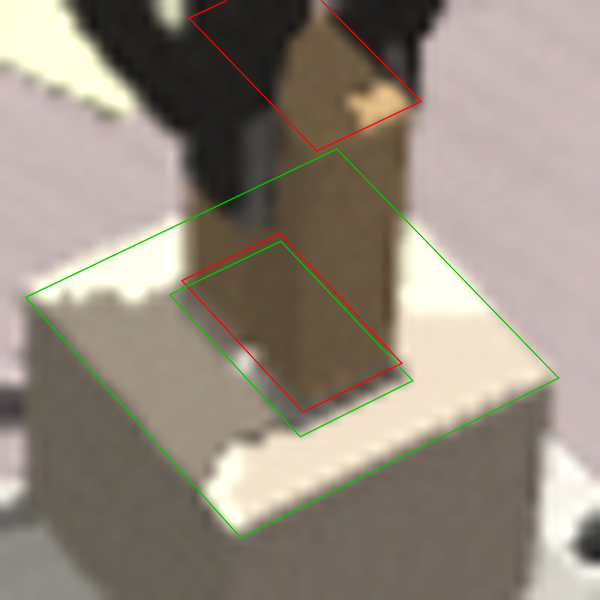

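Relative to the nest the bar lines up to within about 1 mm in the side view: both the deck outline and the bar outline sit about 0.6 px off their overlays in the same direction. I'll descend gently and watch the force.

send_rows --plan '[{"dx":0,"dy":0,"dz":-4,"yaw":0,"grip":0.2},{"dx":0,"dy":0,"dz":-3,"yaw":0,"grip":0.2},{"dx":0,"dy":0,"dz":-2,"yaw":0,"grip":0.2},{"dx":0,"dy":0,"dz":0,"yaw":0,"grip":0.2}]'

```text
clock: 5.6
position: [0.6071, 0.0527, 0.1616]
tool_rot: [[0.208, 0.978, -0.001], [0.978, -0.208, 0.0], [-0.0, -0.001, -1.0]]
wrist_force: [-0.2, 0.2, -1.4]
width: 0.322
```

```bash
python3 look.py 5
```

```text
5.6 [0.6071 0.0527 0.1616] -12.03 [-0.2  0.2 -1.4] [-0.03 -0.02 -0.01]
```

View pics/z5.png

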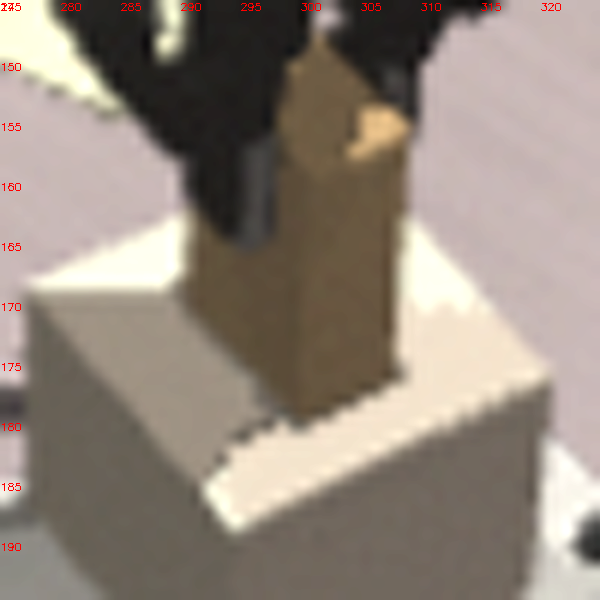

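send_rows --plan '[{"dx":0,"dy":0,"dz":-3,"yaw":0,"grip":0.2},{"dx":0,"dy":0,"dz":-3,"yaw":0,"grip":0.2},{"dx":0,"dy":0,"dz":0,"yaw":0,"grip":0.2}]'

```text
clock: 5.9
position: [0.607, 0.0528, 0.1555]
tool_rot: [[0.208, 0.978, -0.001], [0.978, -0.208, 0.0], [-0.0, -0.001, -1.0]]
wrist_force: [0.1, -0.3, -0.7]
width: 0.322
```

```bash
python3 look.py 6
```

```text
5.9 [0.607  0.0528 0.1555] -12.02 [ 0.1 -0.3 -0.7] [ 0.03  0.   -0.01]
```

View pics/z6.png

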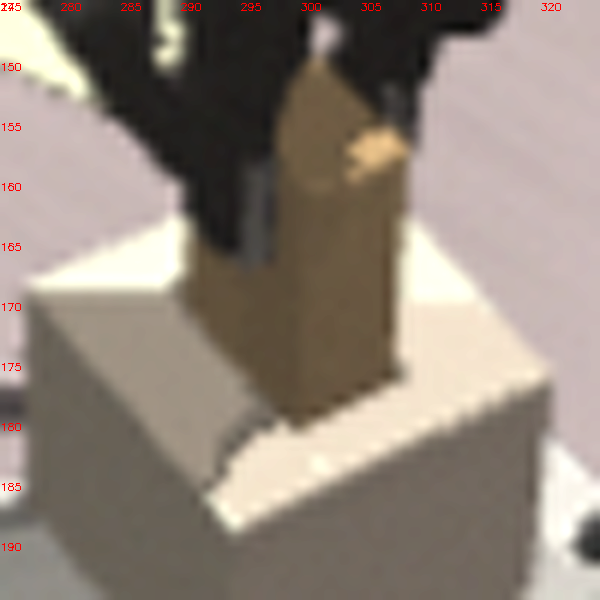

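The bar is inside the mouth: its lower edge now stays on the deck line while its top sinks, with no contact force. Continuing.

send_rows --plan '[{"dx":0,"dy":0,"dz":-4,"yaw":0,"grip":0.2},{"dx":0,"dy":0,"dz":-4,"yaw":0,"grip":0.2},{"dx":0,"dy":0,"dz":-4,"yaw":0,"grip":0.2},{"dx":0,"dy":0,"dz":-3,"yaw":0,"grip":0.2},{"dx":0,"dy":0,"dz":0,"yaw":0,"grip":0.2}]'

```text
clock: 6.37
position: [0.6068, 0.0527, 0.1401]
tool_rot: [[0.208, 0.978, -0.002], [0.978, -0.208, 0.0], [-0.0, -0.002, -1.0]]
wrist_force: [-0.9, -0.3, -0.6]
width: 0.321
```

send_rows --plan '[{"dx":0,"dy":0,"dz":-3,"yaw":0,"grip":0.2},{"dx":0,"dy":0,"dz":-2,"yaw":0,"grip":0.2},{"dx":0,"dy":0,"dz":-1,"yaw":0,"grip":0.2},{"dx":0,"dy":0,"dz":0,"yaw":0,"grip":0.2}]'

```text
clock: 6.7
position: [0.6073, 0.0527, 0.1349]
tool_rot: [[0.208, 0.978, -0.001], [0.978, -0.208, 0.0], [-0.0, -0.001, -1.0]]
wrist_force: [-0.4, 0.1, -1.8]
width: 0.325
```

Expected home is at TCP z≈0.1325, so I'll press until contact.

send_rows --plan '[{"dx":0,"dy":0,"dz":-2,"yaw":0,"grip":0.2},{"dx":0,"dy":0,"dz":-2,"yaw":0,"grip":0.2},{"dx":0,"dy":0,"dz":-1,"yaw":0,"grip":0.2},{"dx":0,"dy":0,"dz":0,"yaw":0,"grip":0.2}]'

```text
clock: 7.03
position: [0.6079, 0.0527, 0.1322]
tool_rot: [[0.208, 0.978, 0.001], [0.978, -0.208, -0.0], [0.0, 0.001, -1.0]]
wrist_force: [-4.1, -1.0, 8.9]
width: 0.324
```

```bash
python3 look.py 7
```

```text
7.0333 [0.6079 0.0527 0.1322] -12.02 [-4.1 -1.   8.9] [ 0.01  0.89 -0.06]
```

View pics/z7.png

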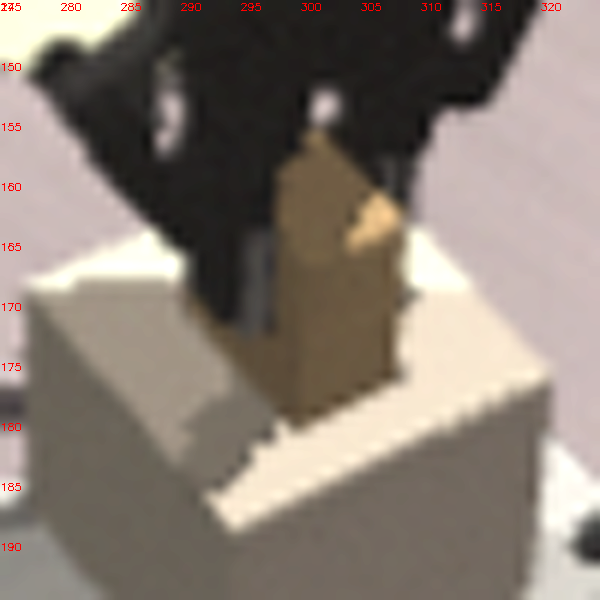

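Contact came at TCP z=0.1322, where the piston floor should be (0.1325), at 9 N, so the bar is home. Releasing.

send_rows --plan '[{"dx":0,"dy":0,"dz":0,"yaw":0,"grip":0.36},{"dx":0,"dy":0,"dz":0,"yaw":0,"grip":0.5},{"dx":0,"dy":0,"dz":0,"yaw":0,"grip":0.65},{"dx":0,"dy":0,"dz":0,"yaw":0,"grip":0.65}]'

```text
clock: 7.42
position: [0.6074, 0.0527, 0.1301]
tool_rot: [[0.208, 0.978, -0.0], [0.978, -0.208, 0.0], [-0.0, -0.0, -1.0]]
wrist_force: [0.9, 0.6, 0.3]
width: 0.653
```

send_rows --plan '[{"dx":0,"dy":0,"dz":10,"yaw":0,"grip":0.65},{"dx":0,"dy":0,"dz":25,"yaw":0,"grip":0.65},{"dx":0,"dy":0,"dz":35,"yaw":0,"grip":0.65},{"dx":0,"dy":0,"dz":30,"yaw":0,"grip":0.65},{"dx":0,"dy":0,"dz":0,"yaw":0,"grip":0.65}]'

```text
clock: 7.83
position: [0.6113, 0.0527, 0.2391]
tool_rot: [[0.208, 0.978, 0.013], [0.978, -0.208, -0.001], [0.002, 0.012, -1.0]]
wrist_force: [0.4, -0.3, 1.7]
width: 0.649
```

```bash
python3 look.py 8; python3 o4.py 8 .608 .055 -12 .058
```

```text
7.8333 [0.6113 0.0527 0.2391] -12.02 [ 0.4 -0.3  1.7] [ 0.01 -0.03  0.  ]
```

View pics/o8.png

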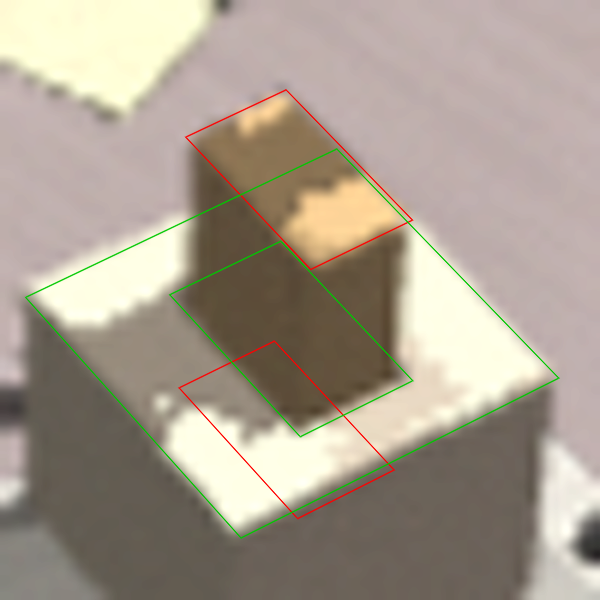

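The bar's top outline coincides with the model at home (53 mm proud). Next, the lever handle, measured at (0.517, 0.18, 0.061).

send_rows --plan '[{"dx":-18,"dy":26,"dz":0,"yaw":0,"grip":0.65},{"dx":-18,"dy":26,"dz":0,"yaw":0,"grip":0.65},{"dx":-18,"dy":26,"dz":0,"yaw":0,"grip":0.65},{"dx":-18,"dy":26,"dz":0,"yaw":0,"grip":0.65},{"dx":-18,"dy":26,"dz":0,"yaw":0,"grip":0.65}]'

```text
clock: 8.3
position: [0.5159, 0.1836, 0.2294]
tool_rot: [[0.209, 0.978, -0.002], [0.978, -0.209, -0.0], [-0.001, -0.001, -1.0]]
wrist_force: [-0.3, -0.0, 1.0]
width: 0.648
```

send_rows --plan '[{"dx":0,"dy":0,"dz":-35,"yaw":0,"grip":0.65},{"dx":0,"dy":0,"dz":-35,"yaw":0,"grip":0.65},{"dx":0,"dy":0,"dz":-20,"yaw":0,"grip":0.65},{"dx":0,"dy":0,"dz":0,"yaw":0,"grip":0.65},{"dx":0,"dy":0,"dz":0,"yaw":0,"grip":0.65}]'

```text
clock: 8.72
position: [0.5161, 0.1825, 0.1388]
tool_rot: [[0.208, 0.978, -0.004], [0.978, -0.208, -0.001], [-0.002, -0.004, -1.0]]
wrist_force: [-0.3, -0.4, 0.4]
width: 0.65
```

```bash
python3 look.py 9; python3 - <<'E'
from ov import *
im=cv2.imread("pics/side9.png")
crop("",im,220,110,130,100,6,"s9.png")
im=robot.read_camera("top");cv2.imwrite("pics/top9.png",im);crop("",im,180,120,160,110,5,"t9.png")
E
```

```text
8.7167 [0.5161 0.1825 0.1388] -12.02 [-0.3 -0.4  0.4] [ 0.01 -0.    0.04]
```

View pics/s9.png

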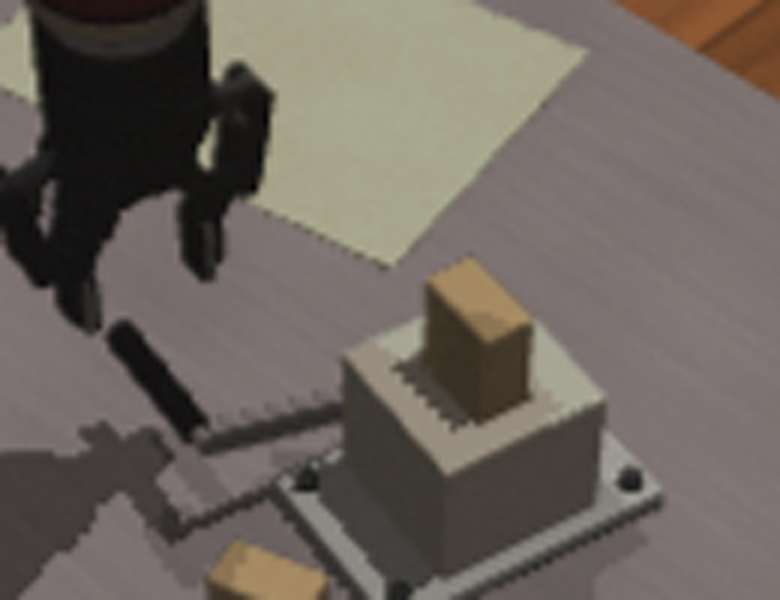

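View pics/t9.png

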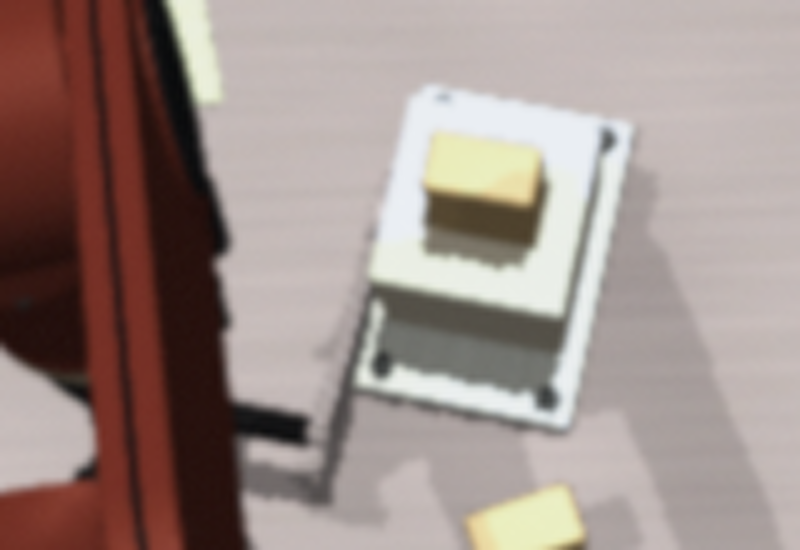

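The bar stands seated (side crop (480,340)). The fingers straddle the handle (crop (155,380)). Down and close.

send_rows --plan '[{"dx":0,"dy":0,"dz":-25,"yaw":0,"grip":0.65},{"dx":0,"dy":0,"dz":-25,"yaw":0,"grip":0.65},{"dx":0,"dy":0,"dz":-20,"yaw":0,"grip":0.65},{"dx":0,"dy":0,"dz":0,"yaw":0,"grip":0.65},{"dx":0,"dy":0,"dz":0,"yaw":0,"grip":0.5}]'

```text
clock: 9.23
position: [0.5179, 0.1827, 0.0712]
tool_rot: [[0.209, 0.978, 0.0], [0.978, -0.209, 0.0], [0.0, 0.0, -1.0]]
wrist_force: [0.1, -0.3, 0.7]
width: 0.521
```

send_rows --newtons 30 --plan '[{"dx":0,"dy":0,"dz":0,"yaw":0,"grip":0.4},{"dx":0,"dy":0,"dz":0,"yaw":0,"grip":0.3},{"dx":0,"dy":0,"dz":0,"yaw":0,"grip":0.2},{"dx":0,"dy":0,"dz":0,"yaw":0,"grip":0.1},{"dx":0,"dy":0,"dz":0,"yaw":0,"grip":0.05}]'

```text
clock: 9.65
position: [0.5186, 0.1831, 0.0719]
tool_rot: [[0.209, 0.978, 0.003], [0.978, -0.209, 0.001], [0.001, 0.003, -1.0]]
wrist_force: [-0.9, 0.0, 5.7]
width: 0.177
```

send_rows --plan '[{"dx":0,"dy":0,"dz":0,"yaw":0,"grip":0.05},{"dx":0,"dy":0,"dz":0,"yaw":0,"grip":0.05}]'

```text
clock: 9.82
position: [0.5186, 0.1831, 0.0718]
tool_rot: [[0.209, 0.978, 0.003], [0.978, -0.209, 0.001], [0.001, 0.002, -1.0]]
wrist_force: [-0.1, -0.9, 7.0]
width: 0.172
```

```bash
python3 look.py 10; python3 - <<'E'
from ov import *
im=cv2.imread("pics/side10.png")
crop("",im,220,110,130,100,6,"s10.png")
E
```

```text
9.8167 [0.5186 0.1831 0.0718] -12.04 [-0.1 -0.9  7. ] [ 0.03  0.06 -0.22]
```

View pics/s10.png

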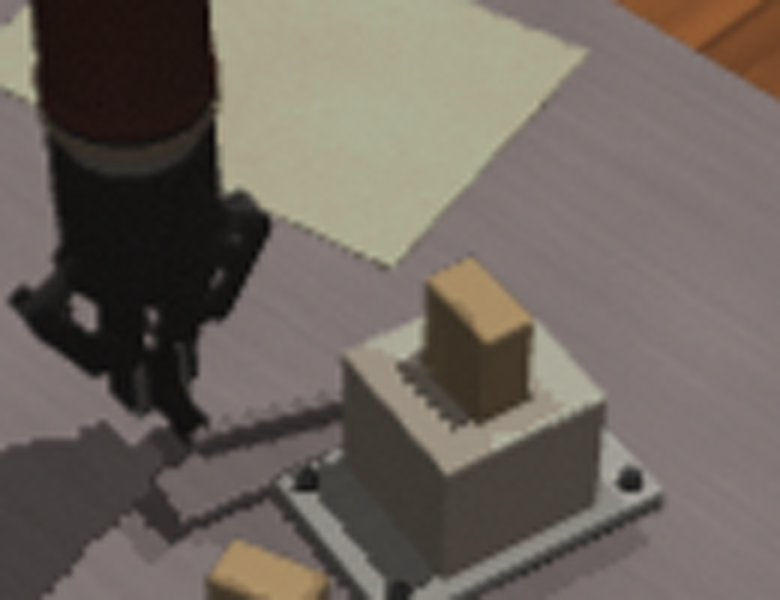

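send_rows --newtons 40 --plan '[{"dx":3.1,"dy":-0.6,"dz":10,"yaw":0,"grip":0.05},{"dx":3.9,"dy":-0.8,"dz":9.7,"yaw":0,"grip":0.05},{"dx":4.7,"dy":-1,"dz":9.3,"yaw":0,"grip":0.05},{"dx":5.5,"dy":-1.2,"dz":8.8,"yaw":0,"grip":0.05},{"dx":0,"dy":0,"dz":0,"yaw":0,"grip":0.05}]'

```text
clock: 10.28
position: [0.5339, 0.1794, 0.1095]
tool_rot: [[0.209, 0.978, -0.004], [0.978, -0.209, 0.001], [-0.0, -0.004, -1.0]]
wrist_force: [-6.1, 3.1, -1.0]
width: 0.168
```

```bash
python3 look.py 11; python3 - <<'E'
from ov import *
im=cv2.imread("pics/side11.png")
crop("",im,220,110,130,100,6,"s11.png")
E
```

```text
10.2833 [0.5339 0.1794 0.1095] -12.04 [-6.1  3.1 -1. ] [ 0.77  1.25 -0.25]
```

View pics/s11.png

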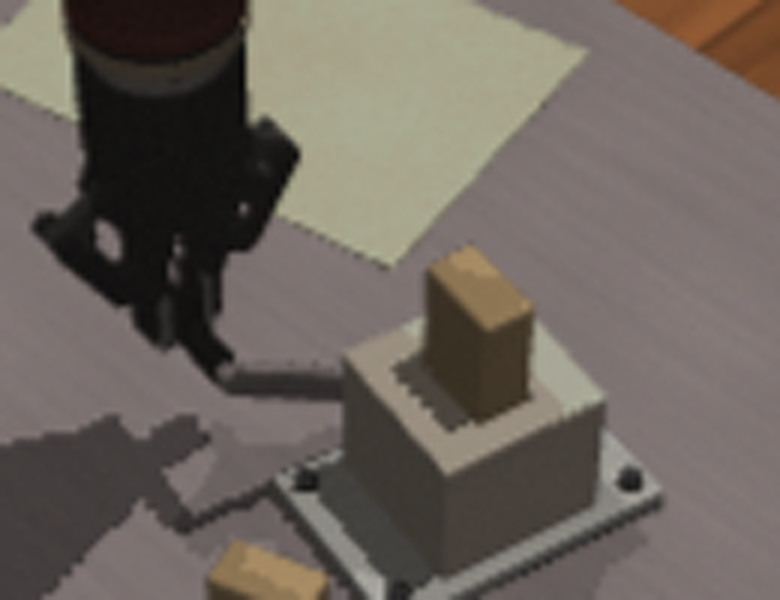

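The lever follows and the bar is rising. Continuing along the arc.

send_rows --plan '[{"dx":6.3,"dy":-1.3,"dz":8.3,"yaw":0,"grip":0.05},{"dx":6.9,"dy":-1.5,"dz":7.7,"yaw":0,"grip":0.05},{"dx":7.5,"dy":-1.6,"dz":7.1,"yaw":0,"grip":0.05},{"dx":8.1,"dy":-1.7,"dz":6.4,"yaw":0,"grip":0.05},{"dx":0,"dy":0,"dz":0,"yaw":0,"grip":0.05}]'

```text
clock: 10.75
position: [0.56, 0.1737, 0.1402]
tool_rot: [[0.208, 0.978, -0.011], [0.978, -0.208, 0.0], [-0.002, -0.011, -1.0]]
wrist_force: [-24.4, 2.2, 21.9]
width: 0.17
```

send_rows --plan '[{"dx":8.6,"dy":-1.8,"dz":5.6,"yaw":0,"grip":0.05},{"dx":9.1,"dy":-1.9,"dz":4.8,"yaw":0,"grip":0.05},{"dx":9.5,"dy":-2,"dz":4,"yaw":0,"grip":0.05},{"dx":9.8,"dy":-2.1,"dz":3.1,"yaw":0,"grip":0.05},{"dx":0,"dy":0,"dz":0,"yaw":0,"grip":0.05}]'

```text
clock: 11.17
position: [0.6017, 0.1641, 0.159]
tool_rot: [[0.209, 0.978, 0.001], [0.978, -0.209, -0.002], [-0.001, 0.001, -1.0]]
wrist_force: [-9.6, -3.5, 16.5]
width: 0.169
```

send_rows --plan '[{"dx":10,"dy":-2.1,"dz":2.3,"yaw":0,"grip":0.05},{"dx":10.2,"dy":-2.2,"dz":1.4,"yaw":0,"grip":0.05},{"dx":0,"dy":0,"dz":0,"yaw":0,"grip":0.05},{"dx":0,"dy":0,"dz":0,"yaw":0,"grip":0.05}]'

```text
clock: 11.5
position: [0.6213, 0.1595, 0.1614]
tool_rot: [[0.209, 0.978, 0.0], [0.978, -0.209, -0.002], [-0.002, 0.001, -1.0]]
wrist_force: [-5.2, -3.5, 9.0]
width: 0.165
```

```bash
python3 look.py 12; python3 - <<'E'
from ov import *
im=cv2.imread("pics/side12.png")
crop("",im,220,90,130,100,6,"s12.png")
E
```

```text
11.5 [0.6213 0.1595 0.1614] -12.06 [-5.2 -3.5  9. ] [-0.48  0.99 -0.24]
```

View pics/s12.png

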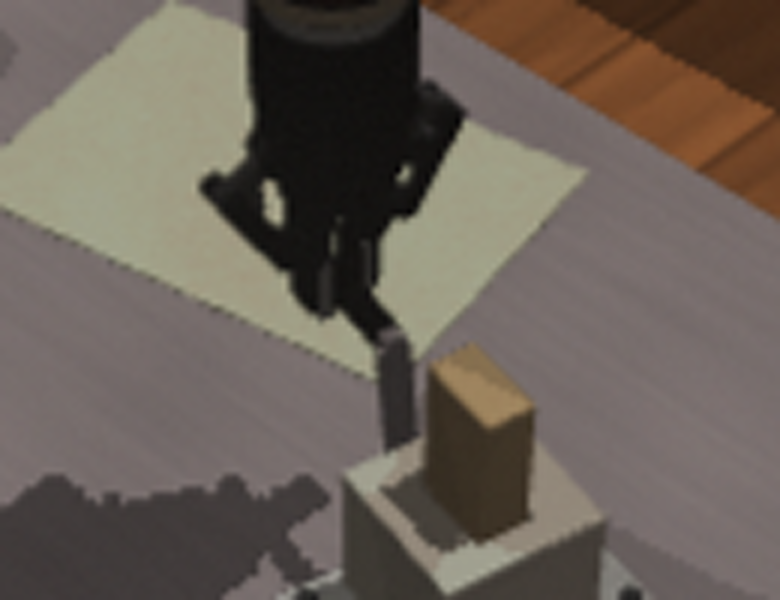

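send_rows --plan '[{"dx":5,"dy":-1,"dz":2,"yaw":0,"grip":0.05},{"dx":4.5,"dy":-1,"dz":1,"yaw":0,"grip":0.05},{"dx":0,"dy":0,"dz":0,"yaw":0,"grip":0.05},{"dx":0,"dy":0,"dz":0,"yaw":0,"grip":0.05},{"dx":0,"dy":0,"dz":0,"yaw":0,"grip":0.05}]'

```text
clock: 11.97
position: [0.6292, 0.1577, 0.1624]
tool_rot: [[0.209, 0.978, -0.003], [0.978, -0.209, -0.002], [-0.003, -0.003, -1.0]]
wrist_force: [-5.6, -3.2, 3.0]
width: 0.168
```

```bash
cat > lev.py <<'E'
from ov import *
import sys
k=sys.argv[1]
F=np.array([.608,.055]);y=np.radians(-12);c,s=np.cos(y),np.sin(y)
st=robot.state();d=st["position"][:2]-F;print("TCP in fixture",c*d[0]+s*d[1],-s*d[0]+c*d[1],st["position"][2])
W=lambda u,v,z:(F[0]+c*u-s*v,F[1]+s*u+c*v,z)
im=cv2.imread(f"pics/side{k}.png");o=np.array([250,120]);sc=9
z=cv2.resize(im[120:185,250:330],None,fx=sc,fy=sc,interpolation=cv2.INTER_CUBIC);z=np.clip(z.astype(float)*1.6,0,255).astype(np.uint8)
for deg,col in((80,(255,0,0)),(90,(0,0,255)),(100,(0,160,0))):
    a=np.radians(deg);h=lambda v,r=.12:W(-r*np.cos(a),v,.03+r*np.sin(a))
    q=((proj("side",[h(.06),h(.14),h(.06,.06)])-o+.5)*sc-.5).astype(int)
    cv2.line(z,q[0],q[1],col,1);cv2.line(z,q[0],q[2],col,1)
B=box(F[0],F[1],-12,.028,.05,.08,.165);draw(z,"side",B,o,sc,(0,0,255),(4,))
B=box(F[0],F[1],-12,.028,.05,.058,.143);draw(z,"side",B,o,sc,(255,0,0),(4,))
cv2.imwrite(f"pics/l{k}.png",z)
E
python3 look.py 13; python3 lev.py 13
```

```text
11.9667 [0.6292 0.1577 0.1624] -12.04 [-5.6 -3.2  3. ] [-0.43  1.   -0.2 ]
TCP in fixture -0.0006447504418938509 0.10486197206693872 0.16235231271154657
```

View pics/l13.png

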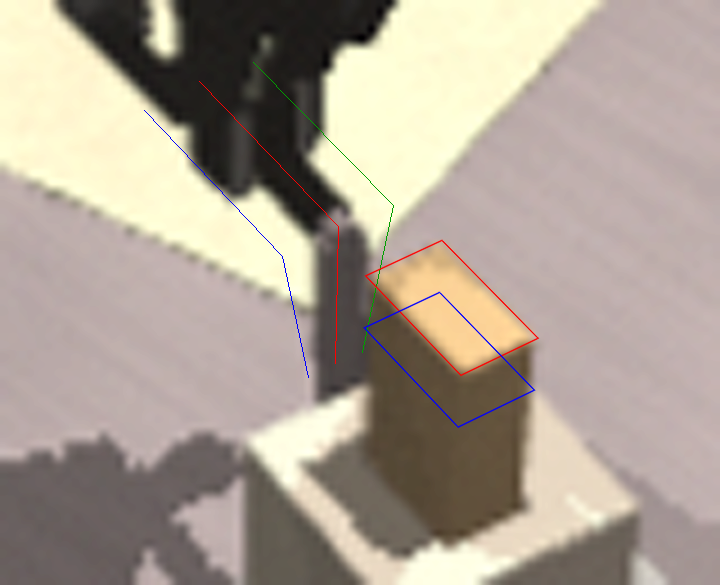

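The handle lies on the 90° model line (camera estimate about +0.7°, TCP estimate about -0.3 to -1.2°), and the bar top matches the 22 mm lift. One last check for steadiness and the bystanders.

send_rows --plan '[{"dx":0,"dy":0,"dz":0,"yaw":0,"grip":0.05},{"dx":0,"dy":0,"dz":0,"yaw":0,"grip":0.05},{"dx":0,"dy":0,"dz":0,"yaw":0,"grip":0.05},{"dx":0,"dy":0,"dz":0,"yaw":0,"grip":0.05},{"dx":0,"dy":0,"dz":0,"yaw":0,"grip":0.05}]'

```text
clock: 12.43
position: [0.6291, 0.1577, 0.1623]
tool_rot: [[0.209, 0.978, -0.003], [0.978, -0.209, -0.002], [-0.003, -0.003, -1.0]]
wrist_force: [-5.8, -2.8, 2.9]
width: 0.167
```

```bash
python3 look.py 14; python3 lev.py 14
```

```text
12.4333 [0.6291 0.1577 0.1623] -12.04 [-5.8 -2.8  2.9] [-0.4  1.  -0.2]
TCP in fixture -0.0006960564004071801 0.10486501747599764 0.16236248125087022
```

View pics/side14.png

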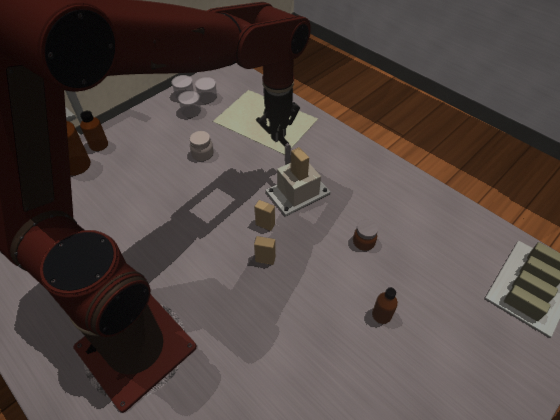

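The lever is steady. The bottle (385,305), jar (366,236) and tub (200,145) haven't moved from the first picture, and nothing touches the bar at (300,163). Handing in.

```bash
python3 -c "
from workcell import robot
print(robot.close_job())"
```

```text
the job is handed in; nothing more can be done
None
```

I handed the job in at about 12.5 s. The soap bar is seated in the nest and released, and the gripper is still holding the lever upright with nothing touching the bar. The hand-in gave no verdict.

- **Bar:** I took the rightmost of the three cream bars, at top-view pixel (355,211), and lowered it into the nest. It met the piston floor at TCP height 0.1322 m (0.1325 m expected) with 9 N. After release it stood 53 mm proud in the side view.
- **Lever:** I gripped the cross handle and swung it up along the arc. The gripper position puts it 0.3–1.2° short of upright, while the camera puts it about 0.7° past; both are within measuring error. The bar top matches the full 22 mm lift.
- **Last check:** The hold stayed steady for half a second, with about 7 N at the wrist. The bottle, jar and tub stand where they were.
- **Disagreements:** Camera and gripper positions differed by 2–4 mm when I grasped the bar and when I held it over the nest, but it went in without contact force. The wrist force briefly reached about 33 N during the swing because the path did not quite match the lever's arc.

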